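# Set the water filter's selector wheel to its tall post

### The job

Two countertop water-filter heads stand side by side, a large one and a smaller one. Turn the selector wheel of the large head by its grip bar until the pointer on the wheel's far rim lines up with the taller of the two steel posts behind the wheel. Leave the small head's wheel as it is set.

Things in the scene. Friction and masses are not known exactly. Their poses are not given: they have to be found in the camera images.
- large_grip (a point): Middle of the top of the large wheel's grip bar, on the wheel's upright axis, 98 mm above the worktop; x axis along the bar to the pointer. Bar: black, 56 long, 16 wide, 72 to 98 mm high, across a grey wheel of 80 mm on a fixed white housing 160 mm across, 50 high. The wheel turns both ways with stiff friction (0.12 N m) and stays where left; its stops lie beyond both posts.
- large_pointer (a point): Outer end of the large wheel's pointer: a black tab 8 mm wide on the wheel's far rim, in line with the grip bar, 56 mm from the axis, 70 mm above the worktop. It starts between the two posts and passes by them without touching.
- tall_mark (a point): Top centre of the taller dark steel post on the large housing, behind the wheel: 14 mm thick, 22 high, top 72 mm above the worktop, 66 mm from the axis, so 10 mm past the pointer's end when lined up. The other post is 8 mm thick, 8 high. They stand 45 degrees left and right of the middle of the housing's back; which side is tall varies, and so does which head is left.
- small_pointer (a point): Outer end of the small head's pointer, 42 mm from that wheel's axis, 52 mm above the worktop. The small head is the same at three quarters of the size: housing 120 mm across, wheel 60 mm, bar top 74 mm above the worktop, two posts of its own. Leave it alone.

How it is judged:
By the outcome, as a careful person would: the job done as asked, in the order asked, and still so for the second after the job is handed in, with the robot touching nothing.
It also fails if it takes over 32 s, if anything falls off the work surface, if the arm or the gripper's body presses on something with over 40 N, if the wrist force passes 120 N, or if a joint passes its speed limit or range.

### The arm

A 6-joint arm with a two-finger parallel gripper is mounted at the origin on a cart in front of the work surface, level with it; the furniture and walls round the work are solid. World frame = base frame: x ahead of the robot, y to its left, z up, the work surface at z = 0. Lengths are in m, angles in rad, forces in N, time in s.
With the tool pointing down it reaches from about 0.225 to 0.875 m from the base axis. Payload 3.4 kg.
Tool frame: the origin (TCP) lies on the mounting face of the last link; the fingertips stand 173 mm ahead of it and the grasp point (between the pads) lies 155 mm ahead of it; z points along the fingers, y is the line along which they close (so a half turn about z gives the same grasp; the last joint's range is limited). The gripper opens to 85 mm and grips with 20 to 120 N. Pads are 22 mm wide; open, the fingers measure 114 mm over their backs; the gripper's body (76 mm by 85 mm) begins 54 mm behind the grasp point. The pads swing forward as they close: fully open they stand 13 mm farther back than shut.
Start: joints at [-1.251, 0.276, 1.505, -0, 1.361, -0.121], TCP at [0.245, -0.52, 0.405] pointing down, gripper open.
Joint ranges: [-2.89, 2.89], [-0.75, 2.08], [0.22, 2.7], [-1.18, 4.32], [0.11, 2.71], [-2.7, 2.7]. Speed limits (rad/s): [2.57, 2.57, 3.14, 3.14, 3.14, 3.14].

### API

Orientations are given as a unit quaternion [x, y, z, w].
In Python, from plant import status, eyes, env gives the robot as it stands. The module is installed in compiled form; this text tells all that it offers.
- The arm moves only by the shell command python3 -m jog 'ROWS' [OPENING] [FORCE]. ROWS is JSON, a list of rows, each an object of numbers: "dx", "dy", "dz": the shift along the world's x, y, z in mm; "wx", "wy", "wz": the turn, a rotation vector about the world's x, y, z in degrees. A call has 1 to 20 rows; each row is the pose to reach, as a shift and turn from the pose commanded when the call began; what a row does not reach only later rows make up. A row lasts 1/8 s, in which the tool goes at most 62.5 mm and 10.7 degrees, less where a joint would pass 70% of its speed; a pose out of reach is approached as far as the arm can. A call with a gripper value outside its range is refused whole. OPENING is the finger opening in mm, from 0 to 85.4, set as the call begins (- or left out, the last holds). The fingers move at their own pace and stop on an object; FORCE is the grip in N (left out, the last holds). Time passes only in rows, so rows that repeat a pose let the fingers close. It gives the time, the measured TCP pose, the force, the opening and the grip force at its end, in the units of the state.
- status.observe(): the state, without advancing time (a new reading comes with each control period).
- eyes.capture(name): name is "scene" or "top"; returns a dict with "image" (480x640x3 uint8, blue, green, red), "z_map" (480x640 float32, m along the optical axis (not along the pixel's ray), 0 where there is no reading), "vertical_fov" (degrees; the focal length in pixels is half the picture's height over the tangent of half this angle, whatever the lens; pixels are square), "cx", "cy" (the principal point, pixels), "k1" (the pictures are not rectified: a ray, as slopes to the right and down, at radius r is drawn at 1 + k1 r^2 times it, then the intrinsics apply), "xyz" and "attitude" of the camera in the world. Camera axes: x right, y up, looking along -z (the intrinsics and any distortion apply to the point x, -y, -z); pixel columns grow to the right and rows downward; lengths in m; the calibration is good to about 2 mm. A picture is of the moment at which its call begins.
- env.finish_job(): hands the job in; it is judged then, once.
The state is a dict: "clock": time; "joints": joint angles; "qvel": joint speeds; "tau": joint torques, N m; "tool_pos": TCP position; "tool_rot": TCP orientation; "ft_force": force on the tool from outside, world axes, zero at the start; "wrist_torque": the same for the moment, N m; "grip_width": finger opening in m; "grasp_force": force on a finger pad.
Only numpy, scipy, OpenCV 4.12 (cv2) and the standard library are available. Lean on these libraries where they do the work, as an engineer would, in place of code of your own. Each camera call takes 0.05 s, during which the arm holds its last target. There are 200 camera calls.

## Working session

There is one attempt and no reset: what is moved stays moved. The work goes in short steps, Python scripts to look and compute and a shell command to move; the robot and the scene stay as the last step left them, time stands still between calls to the robot, and variables do not carry over. Pictures are saved under pics/ and viewed, at most 10 in all, crops included, and the job is handed in when it is done.

```bash
mkdir -p pics
cat > h.py <<'E'
import numpy as np, cv2
from scipy.spatial.transform import Rotation as R
from plant import status, eyes, env
def K(c):
    f=240/np.tan(np.radians(c["vertical_fov"])/2); return f
def rotm(c):
    a=np.array(c["attitude"]); return a if a.shape==(3,3) else R.from_quat(a).as_matrix()
def ray(c,uv):
    f=K(c); d=(np.array(uv,float).reshape(-1,2)-[c["cx"],c["cy"]])/f
    s=d.copy()
    for _ in range(20): s=d/(1+c["k1"]*(s**2).sum(1,keepdims=True))
    return np.c_[s[:,0],-s[:,1],-np.ones(len(s))]@rotm(c).T
def plane(c,uv,z):
    r=ray(c,uv); o=np.array(c["xyz"]); return o+r*((z-o[2])/r[:,2:])
def pts(c):
    v,u=np.mgrid[:480,:640]; r=ray(c,np.c_[u.ravel(),v.ravel()])
    return (np.array(c["xyz"])+r*c["z_map"].reshape(-1,1)).reshape(480,640,3)
E
python3 - <<'E'
from h import *
for n in("top","scene"):
    c=eyes.capture(n); cv2.imwrite(f"pics/{n}0.png",c["image"])
    print(n,c["xyz"],c["attitude"],c["vertical_fov"],c["cx"],c["cy"],c["k1"])
    np.save(n+"0.npy",c,allow_pickle=True)
print(status.observe())
E
```

```text
top [0.35932972 0.04680908 0.96008076] [ 0.07940941 -0.06841185 -0.65781469  0.74585106] 42.25122709818993 320.83043632667784 240.2047485260902 -0.08886250893509556
scene [-0.03117911  0.59557164  0.47893007] [-0.20321698  0.49242661  0.77787534 -0.33335995] 43.02482770339316 316.76740089533484 225.79745761468655 -0.17267080726193115
{'clock': 0.1, 'joints': array([-1.25100152e+00,  2.76527961e-01,  1.50600183e+00, -2.13523566e-05,
        1.36068800e+00, -1.21015243e-01]), 'qvel': array([-0.00235259, -0.00023587, -0.00226737,  0.00171853, -0.00047855,
        0.00041366]), 'tau': array([ 1.92859145e-03, -4.17698193e+01, -2.46405691e+01, -3.83016686e-05,
        5.79425294e-03, -3.32726145e-06]), 'tool_pos': array([ 0.24526163, -0.51986486,  0.40393001]), 'tool_rot': array([ 9.75808170e-01,  2.18626977e-01, -9.10162291e-05, -8.07523150e-04]), 'ft_force': array([-0.11164446,  0.01385243,  0.01049027]), 'wrist_torque': array([ 0.01987489,  0.00678298, -0.01867521]), 'grasp_force': 0.0, 'grip_width': 0.08570620158506054}
```

View pics/top0.png

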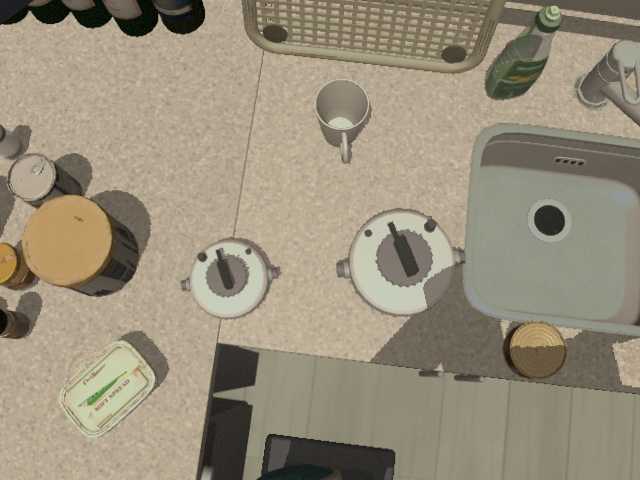

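View pics/scene0.png

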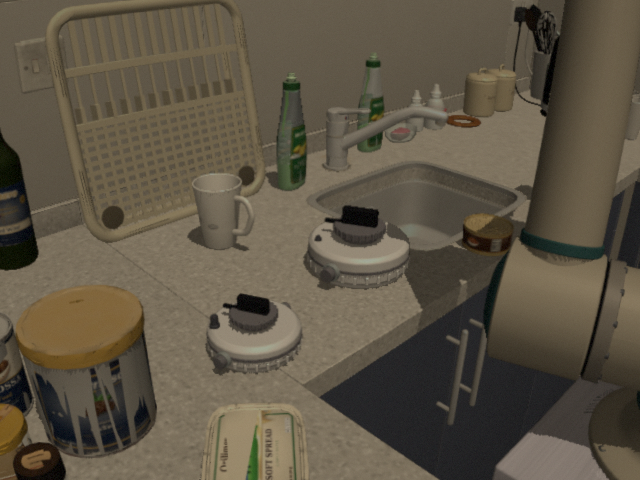

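The top view shows the large head at about (403,260). Its bar runs to the pointer tip near (391,224), with the tall post at about (430,226) on the right and the short one at (368,233). The small head is at (228,278). The scene view agrees. Next I'll measure these.

Run:
```python
from h import *
c=np.load("top0.npy",allow_pickle=True).item()
im=c["image"]; P=pts(c)
crop=im[195:325,335:475]; cv2.imwrite("pics/crop1.png",cv2.resize(crop,None,fx=5,fy=4.5*5/4.5*0.9,interpolation=cv2.INTER_CUBIC)[:600])
g=im.max(2); m=((g<70)).astype(np.uint8); m[:195]=0;m[300:]=0;m[:,:345]=0;m[:,460:]=0
n,l,s,ce=cv2.connectedComponentsWithStats(m)
for i in range(1,n):
    if s[i,4]>8: 
        z=P[...,2][l==i]; print(s[i],ce[i],np.percentile(z,[10,50,90]).round(3))
# housing via depth: top surface ~0.05
hm=((P[...,2]>0.044)&(P[...,2]<0.056)).astype(np.uint8); hm[:,:340]=0;hm[:,470:]=0;hm[:200]=0;hm[325:]=0
q=P[hm>0][:,:2]; h=cv2.convexHull(q.astype(np.float32)); print("housing",cv2.minEnclosingCircle(h),len(q))
wm=((P[...,2]>0.064)&(P[...,2]<0.11)).astype(np.uint8); wm[:,:340]=0;wm[:,470:]=0;wm[:200]=0;wm[325:]=0
bm=((P[...,2]>0.088)&(P[...,2]<0.11)).astype(np.uint8)*(wm)
q=P[bm>0]; print("bar",q.mean(0),cv2.minAreaRect(q[:,:2].astype(np.float32)),len(q))
```

```text
[389 223  30  53 587] [404.29471891 252.74787053] [0.076 0.098 0.101]
[426 222   8   8  22] [427.86363636 226.40909091] [0.059 0.067 0.073]
housing ((0.5352781414985657, -0.05107135698199272), 0.08021228015422821) 6010
bar [ 0.53447435 -0.0504341   0.09826134] ((0.5354630947113037, -0.050750963389873505), (0.056159935891628265, 0.016565587371587753), 28.44554328918457) 477
```

View pics/crop1.png

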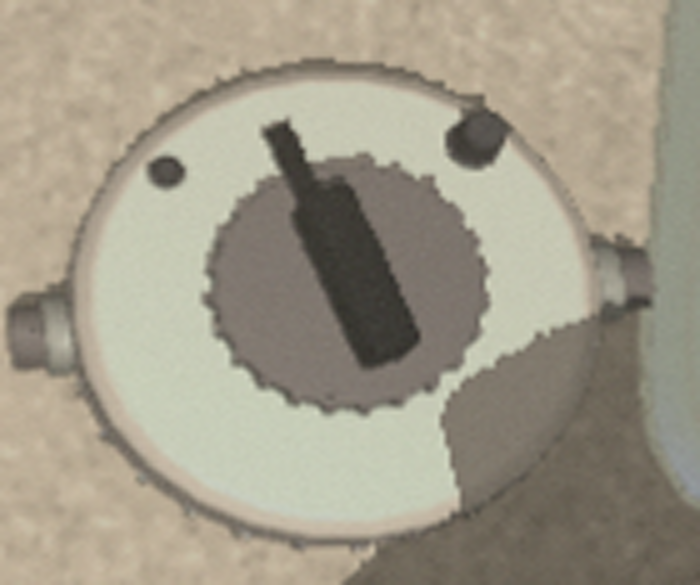

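The crop shows the tall post top at about image (432,224), the short post at (368,233) and the pointer tip at (390,223).

Run:
```python
from h import *
c=np.load("top0.npy",allow_pickle=True).item(); P=pts(c)
A=np.array([.5354,-.0509])
def info(n,p): d=p-A; print(n,p.round(4),"r",np.hypot(*d).round(4),"ang",np.degrees(np.arctan2(d[1],d[0])).round(1))
for n,uv,z in(("tall",(432,224),.072),("short",(368.4,232.8),.058),("tip",(390,223.4),.07)): info(n,plane(c,[uv],z)[0,:2])
v,u=np.mgrid[:480,:640]; w=(abs(u-430)<9)&(abs(v-226)<9)&(P[...,2]>.067)
info("tall depth",P[w][:,:2].mean(0)); print(w.sum())
w=(u>340)&(u<470)&(v>200)&(v<325)&(P[...,2]>.09)
q=P[w][:,:2]; x=np.linalg.svd(q-q.mean(0),full_matrices=False)[2][0]; print("bar ang",np.degrees(np.arctan2(x[1],x[0])))
s=status.observe(); T=R.from_quat(s["tool_rot"]).as_matrix(); print(T.round(3))
y=T[:,1]; print("tool y ang",np.degrees(np.arctan2(y[1],y[0])))
```

```text
tall [ 0.5915 -0.0869] r 0.0666 ang -32.6
short [0.5698 0.0042] r 0.065 ang 58.0
tip [ 0.5851 -0.0254] r 0.0559 ang 27.2
tall depth [ 0.5911 -0.0855] r 0.0656 ang -31.8
74
bar ang -27.83633432318895
[[ 0.904  0.427 -0.001]
 [ 0.427 -0.904  0.002]
 [ 0.    -0.002 -1.   ]]
tool y ang -64.74318032176893
```

The depth SVD was spoiled by pixels with no reading, so I'm ignoring it. The rectangle fit and the pointer tip both put the bar at about +28°. The tall post is at −32.4°, so the wheel has to turn about −60°. First I'll go above the bar and square the fingers to it.

```bash
python3 -m jog '[{"dx":20,"dy":32},{"dx":50,"dy":80},{"dx":85,"dy":137},{"dx":118,"dy":190},{"dx":150,"dy":242,"wz":1},{"dx":182,"dy":294,"wz":2},{"dx":214,"dy":346,"wz":2.7},{"dx":245,"dy":396,"dz":-20,"wz":2.7},{"dx":270,"dy":436,"dz":-45,"wz":2.7},{"dx":285,"dy":461,"dz":-75,"wz":2.7},{"dx":290,"dy":469,"dz":-95,"wz":2.7},{"dx":290,"dy":469,"dz":-105,"wz":2.7},{"dx":290,"dy":469,"dz":-105,"wz":2.7},{"dx":290,"dy":469,"dz":-105,"wz":2.7}]' 60
python3 - <<'E'
from h import *
c=eyes.capture("scene"); cv2.imwrite("pics/scene1.png",cv2.resize(c["image"][120:300,240:480],None,fx=3,fy=3))
s=status.observe(); T=R.from_quat(s["tool_rot"]).as_matrix(); print(s["tool_pos"],np.degrees(np.arctan2(T[1,1],T[0,1])),s["tool_pos"]+T[:,2]*.155,s["joints"])
E
```

```text
[ 0.24525373 -0.519896    0.40405614] -64.74631239278307 [ 0.24518484 -0.51969358  0.24905629] [-1.25103500e+00  2.76425099e-01  1.50583272e+00 -1.16372538e-05
  1.36071428e+00 -1.20996127e-01]$[0]: bad value
```

View pics/scene1.png

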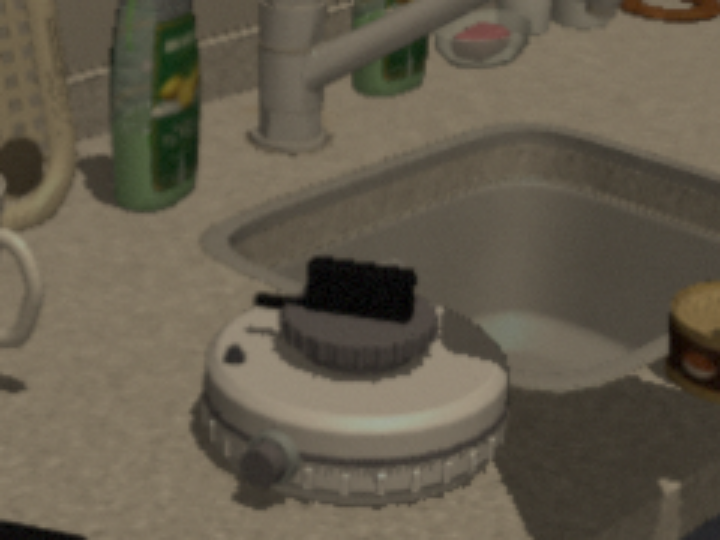

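The call was refused, so nothing moved. The picture shows the head untouched and no gripper near it. All six keys are probably required in each row, so I'll try that.

```bash
python3 -m jog '[{"dx":20,"dy":32,"dz":0,"wx":0,"wy":0,"wz":0},{"dx":50,"dy":80,"dz":0,"wx":0,"wy":0,"wz":0},{"dx":82,"dy":132,"dz":0,"wx":0,"wy":0,"wz":0},{"dx":114,"dy":184,"dz":0,"wx":0,"wy":0,"wz":0},{"dx":146,"dy":236,"dz":0,"wx":0,"wy":0,"wz":1},{"dx":178,"dy":288,"dz":0,"wx":0,"wy":0,"wz":2},{"dx":210,"dy":340,"dz":0,"wx":0,"wy":0,"wz":2.7},{"dx":240,"dy":388,"dz":-10,"wx":0,"wy":0,"wz":2.7},{"dx":266,"dy":430,"dz":-35,"wx":0,"wy":0,"wz":2.7},{"dx":284,"dy":459,"dz":-70,"wx":0,"wy":0,"wz":2.7},{"dx":290,"dy":469,"dz":-95,"wx":0,"wy":0,"wz":2.7},{"dx":290,"dy":469,"dz":-105,"wx":0,"wy":0,"wz":2.7},{"dx":290,"dy":469,"dz":-105,"wx":0,"wy":0,"wz":2.7},{"dx":290,"dy":469,"dz":-105,"wx":0,"wy":0,"wz":2.7}]' 60
python3 - <<'E'
from h import *
c=eyes.capture("scene"); cv2.imwrite("pics/scene2.png",cv2.resize(c["image"][120:300,240:480],None,fx=3,fy=3))
s=status.observe(); T=R.from_quat(s["tool_rot"]).as_matrix(); print(s["clock"],s["tool_pos"],np.degrees(np.arctan2(T[1,1],T[0,1])),s["tool_pos"]+T[:,2]*.155,s["joints"])
E
```

```text
clock: 1.9
tool_pos: [0.5355, -0.0519, 0.3008]
tool_rot: [0.971, 0.241, 0.001, 0.001]
ft_force: [-0.0, -0.7, 0.6]
grip_width: 0.0597
grasp_force: 0.0
1.95 [ 0.53551185 -0.05183001  0.30096001] -62.10556033236014 [ 0.53587072 -0.05194688  0.14596047] [-2.25761114e-01  3.00172649e-01  1.74558132e+00 -2.43864009e-04
  1.09341336e+00  8.58295698e-01]
```

View pics/scene2.png

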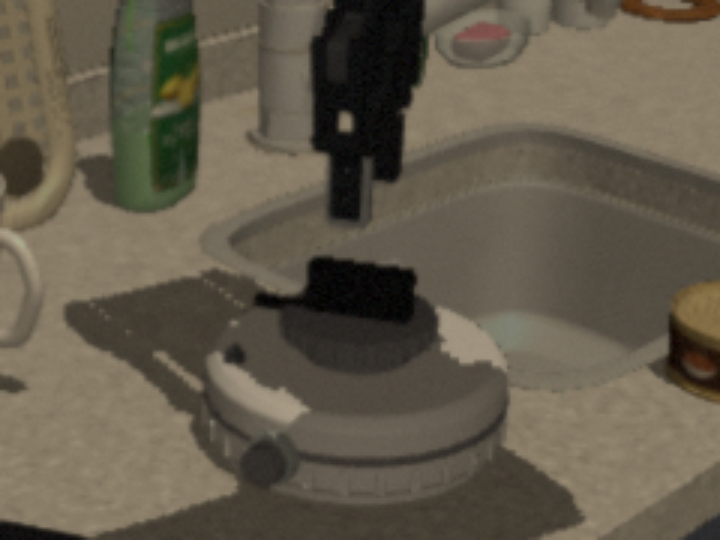

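The open fingers hang above the bar, straddling it at crop (365,190), and the clearance is good. I'll descend, then close.

```bash
python3 -m jog '[{"dx":0,"dy":1,"dz":-15,"wx":0,"wy":0,"wz":0},{"dx":0,"dy":1,"dz":-32,"wx":0,"wy":0,"wz":0},{"dx":0,"dy":1,"dz":-46,"wx":0,"wy":0,"wz":0},{"dx":0,"dy":1,"dz":-52,"wx":0,"wy":0,"wz":0},{"dx":0,"dy":1,"dz":-52,"wx":0,"wy":0,"wz":0},{"dx":0,"dy":1,"dz":-52,"wx":0,"wy":0,"wz":0}]' 60
python3 -m jog '[{"dx":0,"dy":0,"dz":0,"wx":0,"wy":0,"wz":0},{"dx":0,"dy":0,"dz":0,"wx":0,"wy":0,"wz":0},{"dx":0,"dy":0,"dz":0,"wx":0,"wy":0,"wz":0},{"dx":0,"dy":0,"dz":0,"wx":0,"wy":0,"wz":0},{"dx":0,"dy":0,"dz":0,"wx":0,"wy":0,"wz":0},{"dx":0,"dy":0,"dz":0,"wx":0,"wy":0,"wz":0},{"dx":0,"dy":0,"dz":0,"wx":0,"wy":0,"wz":0},{"dx":0,"dy":0,"dz":0,"wx":0,"wy":0,"wz":0}]' 5 90
```

```text
clock: 2.7
tool_pos: [0.5356, -0.0501, 0.2482]
tool_rot: [0.97, 0.242, 0.0, 0.0]
ft_force: [0.3, -0.4, 1.3]
grip_width: 0.06
grasp_force: 0.0
clock: 3.7
tool_pos: [0.5356, -0.0504, 0.2483]
tool_rot: [0.97, 0.242, 0.0, 0.001]
ft_force: [0.4, -3.5, 6.1]
grip_width: 0.0142
grasp_force: 88.6
```

The grip is solid at 88.6 N. Now turn −60°.

```bash
python3 -m jog '[{"dx":0,"dy":0,"dz":0,"wx":0,"wy":0,"wz":-3},{"dx":0,"dy":0,"dz":0,"wx":0,"wy":0,"wz":-8},{"dx":0,"dy":0,"dz":0,"wx":0,"wy":0,"wz":-13},{"dx":0,"dy":0,"dz":0,"wx":0,"wy":0,"wz":-18},{"dx":0,"dy":0,"dz":0,"wx":0,"wy":0,"wz":-23},{"dx":0,"dy":0,"dz":0,"wx":0,"wy":0,"wz":-28},{"dx":0,"dy":0,"dz":0,"wx":0,"wy":0,"wz":-33},{"dx":0,"dy":0,"dz":0,"wx":0,"wy":0,"wz":-38},{"dx":0,"dy":0,"dz":0,"wx":0,"wy":0,"wz":-43},{"dx":0,"dy":0,"dz":0,"wx":0,"wy":0,"wz":-48},{"dx":0,"dy":0,"dz":0,"wx":0,"wy":0,"wz":-53},{"dx":0,"dy":0,"dz":0,"wx":0,"wy":0,"wz":-57},{"dx":0,"dy":0,"dz":0,"wx":0,"wy":0,"wz":-60},{"dx":0,"dy":0,"dz":0,"wx":0,"wy":0,"wz":-60},{"dx":0,"dy":0,"dz":0,"wx":0,"wy":0,"wz":-60}]'
python3 - <<'E'
from h import *
c=eyes.capture("top"); cv2.imwrite("pics/top3.png",cv2.resize(c["image"][180:330,320:500],None,fx=4,fy=4,interpolation=cv2.INTER_CUBIC))
s=status.observe(); T=R.from_quat(s["tool_rot"]).as_matrix(); print(s["clock"],np.degrees(np.arctan2(T[1,1],T[0,1])),s["wrist_torque"])
E
```

```text
clock: 5.58
tool_pos: [0.5356, -0.051, 0.2484]
tool_rot: [0.961, -0.276, 0.001, 0.001]
ft_force: [-1.0, -4.1, 5.5]
grip_width: 0.0146
grasp_force: 88.6
5.625 -122.05048267228912 [-0.61754398  0.14615447 -0.11783649]
```

View pics/top3.png

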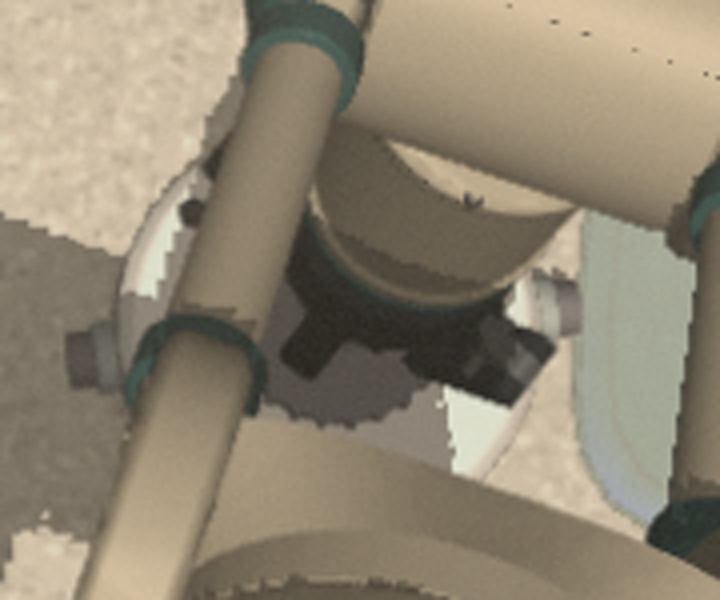

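The bar has turned clockwise, with its near end at crop (305,360). The pointer is hidden under the wrist, so I'll release, lift, back off and check.

```bash
python3 -m jog '[{"dx":0,"dy":0,"dz":0,"wx":0,"wy":0,"wz":0},{"dx":0,"dy":0,"dz":0,"wx":0,"wy":0,"wz":0},{"dx":0,"dy":0,"dz":0,"wx":0,"wy":0,"wz":0},{"dx":0,"dy":0,"dz":0,"wx":0,"wy":0,"wz":0},{"dx":0,"dy":0,"dz":0,"wx":0,"wy":0,"wz":0},{"dx":0,"dy":0,"dz":15,"wx":0,"wy":0,"wz":0},{"dx":0,"dy":0,"dz":40,"wx":0,"wy":0,"wz":0},{"dx":0,"dy":0,"dz":80,"wx":0,"wy":0,"wz":0},{"dx":-15,"dy":-30,"dz":115,"wx":0,"wy":0,"wz":0},{"dx":-35,"dy":-75,"dz":135,"wx":0,"wy":0,"wz":0},{"dx":-60,"dy":-125,"dz":150,"wx":0,"wy":0,"wz":0},{"dx":-85,"dy":-175,"dz":150,"wx":0,"wy":0,"wz":0},{"dx":-110,"dy":-225,"dz":150,"wx":0,"wy":0,"wz":0},{"dx":-135,"dy":-275,"dz":150,"wx":0,"wy":0,"wz":0},{"dx":-150,"dy":-305,"dz":150,"wx":0,"wy":0,"wz":0},{"dx":-150,"dy":-305,"dz":150,"wx":0,"wy":0,"wz":0},{"dx":-150,"dy":-305,"dz":150,"wx":0,"wy":0,"wz":0}]' 60
python3 - <<'E'
from h import *
c=eyes.capture("top"); np.save("top4.npy",c,allow_pickle=True); cv2.imwrite("pics/top4.png",cv2.resize(c["image"][185:325,335:475],None,fx=4,fy=4,interpolation=cv2.INTER_CUBIC))
P=pts(c); v,u=np.mgrid[:480,:640]
w=(u>340)&(u<470)&(v>200)&(v<325)&(P[...,2]>.088)&(P[...,2]<.11)
q=P[w][:,:2]; print(cv2.minAreaRect(q.astype(np.float32)),len(q))
E
```

```text
clock: 7.75
tool_pos: [0.3854, -0.3545, 0.3983]
tool_rot: [0.961, -0.276, 0.0, -0.0]
ft_force: [-0.3, 0.5, 0.2]
grip_width: 0.0598
grasp_force: 0.0
((0.5355449914932251, -0.05100337043404579), (0.015919681638479233, 0.057097893208265305), 57.927162170410156) 448
```

View pics/top4.png

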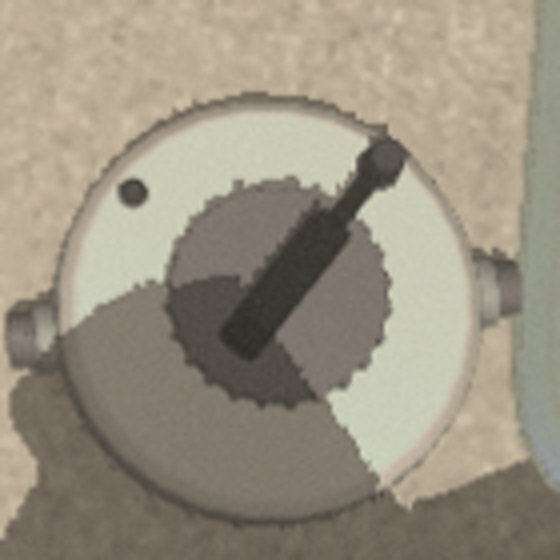

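The picture shows the pointer in line with the tall post, whose top is at crop (386,160). The bar measures −32.1°, against −32° for the post. The gripper is clear, so I'll hand it in.

```bash
python3 -c "
from plant import env
print(env.finish_job())"
```

```text
the job is handed in; nothing more can be done
None
```

I turned the large wheel about 60° so its pointer lines up with the taller post (bar at −32.1°, post at about −32°), left the small head alone, backed the arm clear and handed the job in at about 8 s.

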